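Snap a centre cap onto a trailer wheel

TASK

Fit the small eight-sided centre cap to the bare trailer wheel on the stall: stand it squarely in the hub, press it down gently until all four spring clips snap in and it sits fully home, then keep hold of it and tug it upward lightly for a moment to prove that the clips hold it. Never push or pull on it with more than about 3 kg, leave it fully home and let go, and leave the other goods and tools where they lie.

Things in the scene. Friction and masses are not known exactly. Their poses are not given: they have to be found in the camera images.
- cap_centre (a point): Loose plain metal centre cap, 0.12 to 0.2 kg, standing skirt down, 54 mm tall; this point is on its axis half-way up, 27 mm above its underside, z up. Hold it by its eight-sided crown (29.5 to 54 mm up, sides upright from 29.5 to 51 mm), 44 mm across flats; the flats face 22.5, 67.5, ... degrees from its own x axis. Below the crown is a round flange, 83 mm diameter, 24 to 29.5 mm up.
- cap: The same cap, origin at the centre of its underside. Its skirt (0 to 24 mm up) widens from 53 mm diameter at the bottom to a 63 mm bead at 10 to 11 mm; above the bead runs a 53 mm groove, which the clips snap into. It goes in skirt down, any way round.
- wheel_centre (a point): Bare 8-inch trailer wheel lying face up, immovable, 224 mm diameter, rim 78 mm high. This point: on its axis, 56 mm above the table, z up. There a dark hub nose, 83 mm diameter with a 67 mm bore, stands up out of the wheel; its flat face is 10 to 18 mm above this point (it differs from wheel to wheel and is not measured).
- wheel: The same wheel, origin at the centre of its underside on the table. The cap first rests on the clips, about 10 mm above home. Pressing then takes a force that climbs to 5 to 12 N (twice or more if the clips give one by one), then falls past zero, the clips snapping in and pulling the cap along; next the flange lands on the hub face, where pushing on only adds force. Snapped in, the cap can lift about 1 mm before the clips stop it; they hold any pull under 20 N.
- clip_a (a joint): First of four spring clips that poke 4.5 mm into the hub bore, their round noses 9.5 mm below the hub face, 90 degrees apart: how far it is pushed outward, 0 m at rest or snapped in, about 0.0025 m while the bead passes.
- clip_b (a joint): Another of the four spring clips, same meaning.
- clip_c (a joint): Another of the four spring clips, same meaning.
- clip_d (a joint): Another of the four spring clips, same meaning.
- octa_cap: Bystander, to be left alone: a larger eight-sided cast cap, 111 mm wide, 60 mm tall; origin under its centre.
- tape: Bystander: tape measure, 66x76x34 mm, between the wheel and the cap; origin under its centre.
- tin: Bystander: open round bolt tin, 60 mm diameter, 45 mm tall; origin under its centre.
- pliers: Bystander: pliers with red handles, 170 mm long, 14 mm tall; origin under their centre.

How it is judged (in metres and radians):
On the way, in this order (a step that is already met when the one before it is completed fails the run):
1. the cap is pressed home: down within its play in the hub, all four clips sprung back behind its bead and bearing no load (z of cap_centre in the frame of wheel below 0.0785 m and horizontal distance between cap_centre and wheel_centre below 0.004 m and angle between cap_centre's own z axis and vertical below 0.06 rad and value of joint each of clip_a, clip_b, clip_c, clip_d below 0.0006 m and contact force between cap and clip_a below 0.1 N and contact force between cap and clip_b below 0.1 N and contact force between cap and clip_c below 0.1 N and contact force between cap and clip_d below 0.1 N), for 0.1 s.
2. still held by the fingers, the cap is tugged up against its clips (one clip or more takes at least 0.7 N) and they hold it (z of cap_centre in the frame of wheel below 0.081 m and horizontal distance between cap_centre and wheel_centre below 0.004 m and angle between cap_centre's own z axis and vertical below 0.06 rad and value of joint each of clip_a, clip_b, clip_c, clip_d below 0.0006 m and contact force between the fingers and cap above 1 N and (contact force between cap and clip_a above 0.7 N or contact force between cap and clip_b above 0.7 N or contact force between cap and clip_c above 0.7 N or contact force between cap and clip_d above 0.7 N)), for 0.1 s.
At the end, for the whole second after the job is handed in: The cap rests at home in the hub: its centre within 4 mm of the wheel's axis and no higher than 22.5 mm above site wheel_centre, upright within 3.4 degrees, all four clips back within 0.6 mm of rest, at rest and let go (z of cap_centre in the frame of wheel below 0.0785 m and horizontal distance between cap_centre and wheel_centre below 0.004 m and angle between cap_centre's own z axis and vertical below 0.06 rad and value of joint each of clip_a, clip_b, clip_c, clip_d below 0.0006 m and linear speed of cap below 0.01 m/s); the robot touches nothing.
It fails at once if the cap is pushed or pulled against the hub with more than 30 N (contact force between cap and wheel above 30 N).
It fails at once if one of the other goods or tools is pushed more than 25 mm (distance of any of octa_cap, tape, tin, pliers from where it was at the start of the episode above 0.025 m).
It also fails if it takes over 72 s, if anything falls off the work surface, if the arm or the gripper's body presses on something with over 40 N, if the wrist force passes 120 N, or if a joint passes its speed limit or range.

ROBOT

A 7-joint arm with a two-finger parallel gripper is mounted at the origin on a cart in front of the work surface, level with it; the furniture and walls round the work are solid. World frame = base frame: x ahead of the robot, y to its left, z up, the work surface at z = 0. Lengths are in m, angles in degrees, forces in N, time in s.
With the tool pointing down it reaches from about 0.425 to 0.95 m from the base axis. Payload 16.7 kg.
Tool frame: the origin (TCP) lies on the centre line of the jaws, within the pads' length; the fingertips stand env.nose_length ahead of it and the grasp point (between the pads) lies 2 mm behind it (env.nose_length is the distance from the TCP to the fingertips, in m); z points along the fingers, y is the line along which they close (so a half turn about z gives the same grasp; the last joint's range is limited). The gripper opens to 94 mm and grips with 3 to 60 N. Pads are 16 mm wide; open, the fingers measure 119 mm over their backs; the gripper's body (75 mm by 177 mm) begins 78 mm behind the grasp point.
Start: joints at [-82.764, 24.414, 4.234, 92.017, -1.954, 63.644, -3.845], TCP at [0.184, 0.649, 0.222] pointing down, gripper open.
Joint ranges: [-163.25, 163.25], [-28.42, 122.38], [-70.27, 78.77], [12.13, 141.07], [-58.53, 238.53], [9.26, 117.41], [-156.51, 156.51]. Speed limits (degrees/s): [108.29, 108.29, 136.94, 136.94, 172.46, 172.46, 172.46].

INTERFACE

Orientations are given as [roll, pitch, yaw] about the fixed x, y, z axes, in that order (R = Rz(yaw) Ry(pitch) Rx(roll)).
In Python, from station import env, optics gives the robot as it stands.
- The arm moves only by the shell command python3 -m crank 'ROWS' [FORCE]. ROWS is JSON, a list of rows, each a list of 7 numbers: the turn, a rotation vector about the tool's x, y, z as a fraction of full scale, then the shift along the tool's x, y, z as a fraction of full scale, then the opening in per cent of the stroke, from 0 (shut) to 100 (fully open). A call has exactly 10 rows; each row shifts and turns the commanded pose from where the row before left it, along the tool's axes as they then stand; what a row does not reach is not made up. Full scale, the value 1, is 0.04 m for a shift and pi/2 rad for a turn. A row lasts 1/10 s, in which the tool goes at most 50 mm and 8.59 degrees, less where a joint would pass 70% of its speed; a pose out of reach is approached as far as the arm can. A call with a number of a shift or a turn outside -1 to 1 is refused whole. A call with a gripper value outside its range is refused whole. The fingers move at their own pace and stop on an object; FORCE is the grip in N (left out, the last holds). Time passes only in rows, so rows that do not move let the fingers close, or fill a call up. It gives the time, the measured TCP pose, the force, the opening and the grip force at its end, in the units of the state.
- env.get_state(): the state, without advancing time (a new reading comes with each control period).
- optics.read_camera(name): name is "scene" or "top" or "wrist"; returns (picture, depth): 420x560x3 uint8, blue, green, red; 420x560 float32, m along the optical axis (not along the pixel's ray), 0 where there is no reading.
- optics.camera_params(name): a dict with "fx", "fy", "cx", "cy" (pixels), "dist" ([k1, k2, p1, p2, k3] as OpenCV has them; the pictures are not rectified), "cam_to_world" (4x4, takes a point from camera to world coordinates); the wrist camera has in their place "tool_from_camera" (4x4, takes a point from camera to tool coordinates, whose origin is the TCP and whose axes are the flange's). Camera axes: x right, y up, looking along -z (the intrinsics and any distortion apply to the point x, -y, -z); pixel columns grow to the right and rows downward; lengths in m; the calibration is good to about 2 mm. A picture is of the moment at which its call begins: read the wrist's pose just before it. camera_params takes no time and is no camera call.
- env.sign_off(): hands the job in; it is judged then, once.
Trained networks look in the newest picture that a camera, given by its name, has taken for a name from the list of things; names that differ only in an ending like _2 or _b are one class to them, and where a whole thing is asked for, a point or a joint stands for the part that bears it (a point fixed in the world has none). Each returns a list of dicts, best first, with "conf" (0 to 1); they miss things now and then, are a little off and sometimes report something else, mostly with a low value. They report only what shows in the picture. A call takes as long as a camera call.
- optics.find_in(camera, query): "location" ([column, row] in pixels, amid what is visible of it).
The state is a dict: "time": time; "joints": joint angles; "dq": joint speeds; "effort": joint torques, N m; "tcp_pos": TCP position; "orientation": TCP orientation; "force": force on the tool from outside, world axes, zero at the start; "ft_torque": the same for the moment, N m; "opening": opening from 0.0 (shut) to 1.0 (fully open); "finger_force": force on a finger pad.
Only numpy, scipy, OpenCV 4.12 (cv2) and the standard library are available. Lean on these libraries where they do the work, as an engineer would, in place of code of your own. Each camera call takes 0.05 s, during which the arm holds its last target. There are 200 camera calls.

## Working session

There is one attempt and no reset: what is moved stays moved. The work goes in short steps, Python scripts to look and compute and a shell command to move; the robot and the scene stay as the last step left them, time stands still between calls to the robot, and variables do not carry over. Pictures are saved under pics/ and viewed, at most 10 in all, crops included, and the job is handed in when it is done.

```bash
mkdir -p pics; cat > h.py <<'E'
import numpy as np, cv2
from station import env, optics
from scipy.spatial.transform import Rotation as R
def T_tool():
    s=env.get_state(); T=np.eye(4)
    T[:3,:3]=R.from_euler('xyz',s['orientation'],degrees=True).as_matrix(); T[:3,3]=s['tcp_pos']; return T
def shot(cam):
    T=T_tool() if cam=='wrist' else None
    im,d=optics.read_camera(cam); p=optics.camera_params(cam)
    M=T@np.array(p['tool_from_camera']) if cam=='wrist' else np.array(p['cam_to_world'])
    return im,d,p,M
def world(d,p,M,uv):
    uv=np.atleast_2d(np.array(uv,float))
    K=np.array([[p['fx'],0,p['cx']],[0,p['fy'],p['cy']],[0,0,1]])
    n=cv2.undistortPoints(uv.reshape(-1,1,2),K,np.array(p['dist'])).reshape(-1,2)
    z=d[uv[:,1].astype(int),uv[:,0].astype(int)]
    P=np.c_[n[:,0]*z,-n[:,1]*z,-z,np.ones(len(z))]
    return (P@M.T)[:,:3]
def cloud(d,p,M):
    v,u=np.nonzero(d>0); return world(d,p,M,np.c_[u,v]),np.c_[u,v]
E
python3 - <<'E'
from h import *
print(env.get_state(),env.nose_length)
for c in ['top','scene']:
    im,d,p,M=shot(c); cv2.imwrite(f'pics/{c}0.png',im)
    for q in ['cap','wheel','octa_cap','tape','tin','pliers']:
        for r in optics.find_in(c,q)[:2]:
            print(c,q,np.round(r['location']),round(r['conf'],2),world(d,p,M,r['location']).round(3))
E
```

```text
{'time': 0.0, 'joints': array([-82.76101413,  24.45081741,   4.22928502,  92.05195045,
        -1.95419725,  63.64462051,  -3.84474785]), 'dq': array([ 0.0127379 , -0.00719892,  0.10328184,  0.04623975, -0.1043103 ,
       -0.01627596, -0.01262256]), 'effort': array([-3.78812147e-04, -9.35843396e+01,  3.66695255e+00, -4.54212570e+01,
       -4.87822643e-02,  1.99476164e-02,  1.34451757e-04]), 'tcp_pos': array([0.18373169, 0.64907101, 0.22176319]), 'orientation': array([-1.79924832e+02,  4.41952793e-03,  1.64194971e+02]), 'force': array([ 0.64080929,  0.12660371, -0.70116745]), 'ft_torque': array([-0.0191485 ,  0.04616933, -0.0461178 ]), 'finger_force': 0.0, 'opening': 1.0006648744152726} 0.017
top cap [293. 228.] 0.96 [[ 0.425 -0.26   0.058]]
top wheel [171. 197.] 0.62 [[0.474 0.144 0.039]]
top octa_cap [356. 238.] 0.88 [[ 0.42  -0.461  0.062]]
top tape [239. 220.] 0.62 [[ 0.433 -0.085  0.036]]
top tape [386. 230.] 0.38 [[ 0.47  -0.565 -0.   ]]
top tin [385. 230.] 0.6 [[ 0.47  -0.56   0.006]]
top pliers [400. 249.] 0.87 [[ 0.413 -0.613  0.011]]
scene cap [297. 242.] 0.89 [[ 0.417 -0.278  0.044]]
scene wheel [187. 203.] 0.87 [[0.432 0.113 0.062]]
scene octa_cap [360. 268.] 0.7 [[ 0.389 -0.478  0.034]]
scene tin [398. 259.] 0.75 [[ 0.495 -0.548  0.025]]
scene pliers [407. 286.] 0.7 [[ 0.4   -0.603  0.013]]
```

View pics/top0.png

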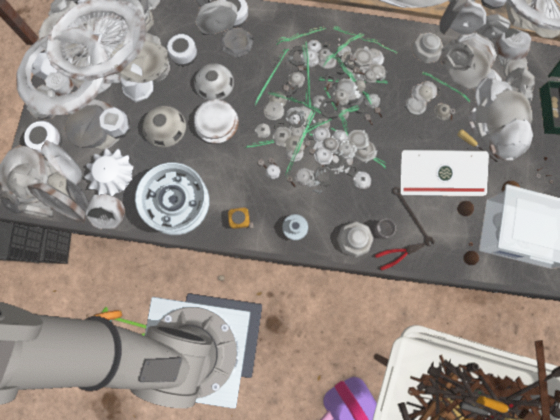

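```bash
python3 - <<'E'
from h import *
p=optics.camera_params('wrist'); print(np.round(p['tool_from_camera'],3),p['fx'])
im,d,p,M=shot('top')
P,uv=cloud(d,p,M)
m=(np.hypot(P[:,0]-.425,P[:,1]+.26)<.07)&(P[:,2]>.045)&(P[:,2]<.07)
print('cap crown',P[m].min(0),P[m].max(0),m.sum())
m=(np.hypot(P[:,0]-.474,P[:,1]-.144)<.15)&(P[:,2]>.072)&(P[:,2]<.1)
print('rim',P[m].min(0),P[m].max(0),m.sum())
E
```

```text
[[-0.     0.961  0.276  0.081]
 [ 1.     0.001 -0.001 -0.001]
 [-0.001  0.276 -0.961 -0.163]
 [ 0.     0.     0.     1.   ]] 316.4538891500638
cap crown [ 0.41283732 -0.28775494  0.0450106 ] [ 0.45697143 -0.24314107  0.06291826] 159
rim [0.35965994 0.02833755 0.07200256] [0.58018111 0.24768604 0.08595686] 571
```

```bash
python3 - <<'E'
from h import *
for c in ['top','scene']:
    im,d,p,M=shot(c); P,uv=cloud(d,p,M)
    for x0 in (.1,.25,.4,.55):
        print(c,x0,[round(float(P[(P[:,0]>x0)&(P[:,0]<x0+.15)&(P[:,1]>y)&(P[:,1]<y+.1)][:,2].max(initial=-1)),2) for y in np.arange(-.4,.7,.1)])
E
python3 -m crank '[[0,0,0,-0.7,-0.7,-0.3,100],[0,0,0,-0.7,-0.7,-0.3,100],[0,0,0,-0.7,-0.7,-0.3,100],[0,0,0,-0.7,-0.7,-0.3,100],[0,0,0,0,0,0,100],[0,0,0,0,0,0,100],[0,0,0,0,0,0,100],[0,0,0,0,0,0,100],[0,0,0,0,0,0,100],[0,0,0,0,0,0,100]]'
```

```text
top 0.1 [-0.73, -0.73, 0.02, 0.03, 0.59, 0.8, 0.72, -0.73, -0.73, -0.73, -0.73]
top 0.25 [0.01, 0.03, 0.01, 0.01, 0.08, 0.08, 0.11, 0.13, 0.19, 0.11, 0.1]
top 0.4 [0.03, 0.06, 0.04, 0.04, 0.08, 0.07, 0.1, 0.12, 0.2, 0.2, 0.13]
top 0.55 [0.12, 0.12, 0.05, 0.03, 0.08, 0.08, 0.08, 0.15, 0.13, 0.16, 0.14]
scene 0.1 [-1.0, -1.0, 0.01, 0.03, 0.54, 0.7, -1.0, 0.66, 0.65, 0.6, 0.53]
scene 0.25 [0.01, 0.04, 0.01, 0.01, 0.08, 0.09, 0.08, -1.0, -1.0, 0.11, 0.1]
scene 0.4 [0.03, 0.06, 0.04, 0.04, 0.09, 0.07, 0.08, 0.07, -1.0, -1.0, 0.09]
scene 0.55 [0.12, 0.12, 0.05, 0.03, 0.08, 0.09, 0.08, 0.14, 0.14, 0.15, 0.14]
time: 1.85
tcp_pos: [0.2606, 0.5115, 0.2701]
orientation: [-180.0, -0.0, 164.2]
force: [-0.4, -0.7, 0.4]
opening: 0.998
finger_force: 0.0
```

```bash
python3 -m crank '[[0,0,0,-0.8,-0.8,0,100],[0,0,0,-0.8,-0.8,0,100],[0,0,0,-0.8,-0.8,0,100],[0,0,0,-0.8,-0.8,0,100],[0,0,0,-0.8,-0.8,0,100],[0,0,0,-0.8,-0.8,0.2,100],[0,0,0,-0.8,-0.8,0.3,100],[0,0,0,-0.8,-0.8,0.5,100],[0,0,0,-0.8,-0.8,0.5,100],[0,0,0,-0.3,-0.3,0,100]]'
python3 - <<'E'
from h import *
import time
im,d,p,M=shot('wrist'); cv2.imwrite('pics/w1.png',im)
P,uv=cloud(d,p,M)
print(T_tool()[:3,3])
c=np.array([.470,.138])
r=np.hypot(*(P[:,:2]-c).T)
m=(r<.06)&(P[:,2]>.05)
print('hub z hist',np.histogram(P[m][:,2],bins=np.arange(.05,.09,.002)))
E
```

```text
time: 2.85
tcp_pos: [0.4684, 0.1367, 0.2085]
orientation: [-179.8, -0.1, 164.0]
force: [-0.3, 1.1, 0.5]
opening: 0.999
finger_force: 0.0
[0.46941507 0.13606202 0.20954512]
hub z hist (array([ 175,  146,  719,  947,  181,  123,   73,  197, 1411,  251,    0,
          0,    0,    0,    0,    0,    0,    0,    0]), array([0.05 , 0.052, 0.054, 0.056, 0.058, 0.06 , 0.062, 0.064, 0.066,
       0.068, 0.07 , 0.072, 0.074, 0.076, 0.078, 0.08 , 0.082, 0.084,
       0.086, 0.088]))
```

View pics/w1.png

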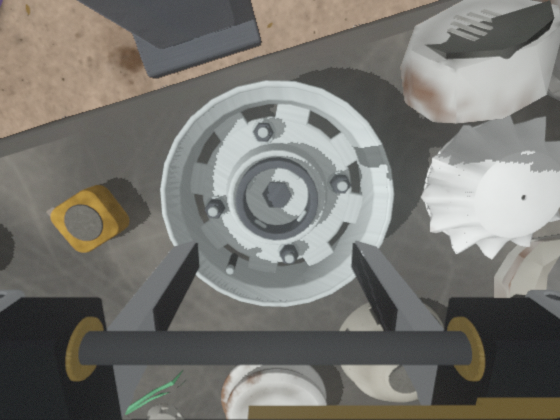

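```bash
cat >> h.py <<'E'
from scipy.optimize import least_squares
def annulus(Q,c0,ri,ro):
    # centre c such that all points lie inside ring ri..ro (hinge penalties)
    def f(c):
        r=np.hypot(*(Q-c).T); return np.maximum(r-ro,0)+np.maximum(ri-r,0)
    s=least_squares(f,c0,loss='soft_l1',f_scale=.001); return s.x,s.cost
def edge_fit(Q,c0,r0=None):
    # outermost point per angular bin -> circle
    a=np.arctan2(*(Q-c0).T[::-1]); r=np.hypot(*(Q-c0).T); b=((a+np.pi)/(2*np.pi)*48).astype(int)
    E=np.array([Q[b==k][np.argmax(r[b==k])] for k in np.unique(b)])
    s=least_squares(lambda x:np.hypot(*(E-x[:2]).T)-x[2],[*c0,.04],loss='soft_l1',f_scale=.001); return s.x
E
python3 - <<'E'
from h import *
im,d,p,M=shot('wrist'); P,uv=cloud(d,p,M)
c=np.array([.470,.138])
for _ in range(2):
    r=np.hypot(*(P[:,:2]-c).T); m=(r<.055)&(P[:,2]>.064)&(P[:,2]<.072)
    Q=P[m]; e=edge_fit(Q[:,:2],c); c=e[:2]
print('edge',e,'annulus',annulus(Q[:,:2],c,.0335,.0415),'z',np.median(Q[:,2]))
r=np.hypot(*(P[:,:2]-c).T); m=(r<.13)&(P[:,2]>.070)&(P[:,2]<.085)
print('rim',edge_fit(P[m][:,:2],c),np.median(P[m][:,2]))
print(T_tool()[:3,3])
E
```

```text
edge [0.46702611 0.13774432 0.04093118] annulus (array([0.46708709, 0.13767195]), np.float64(1.5964298021775163e-06)) z 0.06717714784299195
rim [0.46738549 0.13772521 0.11115422] 0.07535891739408979
[0.4688357  0.13838436 0.21003657]
```

```bash
python3 -m crank '[[0,0,0,-0.2,-0.98,0,100],[0,0,0,-0.2,-0.98,0,100],[0,0,0,-0.2,-0.98,0,100],[0,0,0,-0.2,-0.98,0,100],[0,0,0,-0.2,-0.98,0,100],[0,0,0,-0.2,-0.98,0,100],[0,0,0,-0.2,-0.98,0.1,100],[0,0,0,-0.2,-0.98,0.1,100],[0,0,0,-0.2,-0.98,0.1,100],[0,0,0,-0.2,-0.98,0.2,100]]'
python3 -m crank '[[0,0,0,0,0,0,100],[0,0,0,0,0,0,100],[0,0,0,0,0,0,100],[0,0,0,0,0,0,100],[0,0,0,0,0,0,100],[0,0,0,0,0,0,100],[0,0,0,0,0,0,100],[0,0,0,0,0,0,100],[0,0,0,0,0,0,100],[0,0,0,0,0,0,100]]'
cat > cap.py <<'E'
from h import *
im,d,p,M=shot('wrist'); P,uv=cloud(d,p,M); cv2.imwrite('pics/w2.png',im)
c=np.array([.435,-.265]); T=T_tool()
for _ in range(2):
    r=np.hypot(*(P[:,:2]-c).T); m=(r<.06)&(P[:,2]>.02)&(P[:,2]<.034); F=P[m]; e=edge_fit(F[:,:2],c); c=e[:2]
print('flange',e,np.median(F[:,2]))
r=np.hypot(*(P[:,:2]-c).T); m=(r<.032)&(P[:,2]>.042)&(P[:,2]<.06); Q=P[m][:,:2]
print('top z',np.percentile(P[m][:,2],[10,50,90]),len(Q),'mean',Q.mean(0))
# octagon fit: support widths
def fit(c,a):
    th=np.radians(a+45*np.arange(8)); n=np.c_[np.cos(th),np.sin(th)]
    return ((Q-c)@n.T).max(1)
best=[]
for a in np.arange(-22.5,22.5,.5):
    th=np.radians(a+45*np.arange(8)); n=np.c_[np.cos(th),np.sin(th)]
    s=np.sort((Q@n.T),0)[-6]; w=s[:4]+s[4:]
    best.append((w.mean(),a,w, 0.5*np.sum(((s)[:,None]*n),0)/2))
best.sort(key=lambda b:b[0]); 
for b in best[:3]: print('flat normal deg',b[1],b[2].round(4),'centre',b[3])
print(T[:3,3],env.get_state()['orientation'],env.get_state()['joints'])
E
python3 cap.py
```

```text
time: 3.95
tcp_pos: [0.4392, -0.2585, 0.1909]
orientation: [180.0, 0.1, 164.3]
force: [0.8, -0.1, -0.8]
opening: 0.999
finger_force: 0.0
time: 4.95
tcp_pos: [0.4382, -0.2582, 0.1905]
orientation: [-180.0, -0.0, 164.2]
force: [0.3, 0.1, 0.1]
opening: 0.999
finger_force: 0.0
flange [ 0.43401018 -0.26607443  0.04078582] 0.029310425722401112
top z [0.05208858 0.0543576  0.05542166] 1662 mean [ 0.43275293 -0.26572876]
flat normal deg -16.5 [0.0436 0.0435 0.0435 0.0437] centre [ 0.43410681 -0.26626506]
flat normal deg -17.5 [0.0436 0.0435 0.0435 0.0437] centre [ 0.43414194 -0.26627318]
flat normal deg -16.0 [0.0436 0.0436 0.0435 0.0437] centre [ 0.43409846 -0.26624832]
[ 0.43822272 -0.25818616  0.19049036] [-1.79997296e+02 -1.39692384e-03  1.64190550e+02] [-13.87887326  13.16948005  43.2236859  116.91701967 -11.1268125
  53.92668136 109.380044  ]
```

View pics/w2.png

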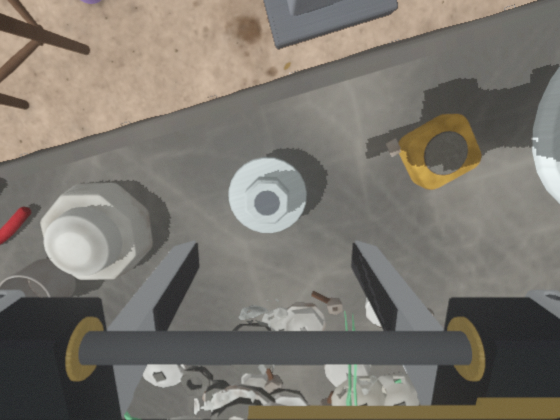

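```bash
python3 -m crank '[[0,0,0,0.04,-0.22,0,100],[0,0,0,0,0,0.8,100],[0,0,0,0,0,0.8,100],[0,0,0,0,0,0.8,100],[0,0,0,0,0,0.6,100],[0,0,0,0,0,0.3,100],[0,0,0,0,0,0.2,100],[0,0,0,0,0,0.04,100],[0,0,0,0,0,0,100],[0,0,0,0,0,0,100]]'
```

```text
time: 6.0
tcp_pos: [0.4348, -0.2664, 0.0498]
orientation: [180.0, 0.1, 164.2]
force: [0.6, 0.5, 0.2]
opening: 1.002
finger_force: 0.0
```

```bash
python3 -m crank '[[0,0,0,0,0,0,40],[0,0,0,0,0,0,0],[0,0,0,0,0,0,0],[0,0,0,0,0,0,0],[0,0,0,0,0,0,0],[0,0,0,0,0,0,0],[0,0,0,0,0,0,0],[0,0,0,0,0,0,0],[0,0,0,0,0,0,0],[0,0,0,0,0,0,0]]' 45
python3 -m crank '[[0,0,0,0,0,-0.2,0],[0,0,0,0,0,-0.5,0],[0,0,0,0,0,-0.8,0],[0,0,0,0,0,-0.8,0],[0,0,0,0,0,-0.8,0],[0,0,0,0,0,-0.4,0],[0,0,0,0,0,-0.1,0],[0,0,0,0,0,0,0],[0,0,0,0,0,0,0],[0,0,0,0,0,0,0]]'
cat > hand.py <<'E'
from h import *
im,d,p,M=shot('wrist'); cv2.imwrite('pics/w3.png',im); T=T_tool()
P,uv=cloud(d,p,np.array(p['tool_from_camera']))  # tool coords
def sel(z0,z1,r): return P[(np.hypot(P[:,0],P[:,1])<r)&(P[:,2]>z0)&(P[:,2]<z1)]
A=sel(-.03,.04,.05); print(np.histogram(A[:,2],bins=np.arange(-.03,.04,.004)))
F=sel(.014,.030,.06); print('flange n',len(F),edge_fit(F[:,:2],np.zeros(2)),np.median(F[:,2]))
Q=sel(-.012,.004,.03); print('top',len(Q),Q.mean(0),Q.min(0),Q.max(0))
print(T[:3,3],env.get_state()['force'],env.get_state()['opening'])
E
python3 hand.py
```

```text
time: 7.0
tcp_pos: [0.4343, -0.2661, 0.0489]
orientation: [-180.0, -0.0, 164.2]
force: [-0.2, 0.3, 0.9]
opening: 0.497
finger_force: 45.0
time: 8.0
tcp_pos: [0.4337, -0.266, 0.192]
orientation: [-180.0, -0.1, 164.2]
force: [-0.4, -0.5, -1.3]
opening: 0.497
finger_force: 45.0
(array([ 300,  266,  264,  243,  232, 1456, 3628,  368,  329,  309,  225,
        251, 4883,  130,    0,    0,    0]), array([-0.03 , -0.026, -0.022, -0.018, -0.014, -0.01 , -0.006, -0.002,
        0.002,  0.006,  0.01 ,  0.014,  0.018,  0.022,  0.026,  0.03 ,
        0.034,  0.038]))
flange n 5264 [ 0.00051737 -0.00073947  0.04079743] 0.019629513983140418
top 5427 [ 0.00309476 -0.00055929 -0.00497802] [-0.022306   -0.02850885 -0.01199571] [0.02255908 0.02836971 0.00398162]
[ 0.43379382 -0.26609142  0.19205215] [ 0.01288426 -0.41957868 -1.40523415] 0.49952626465343364
```

View pics/w3.png

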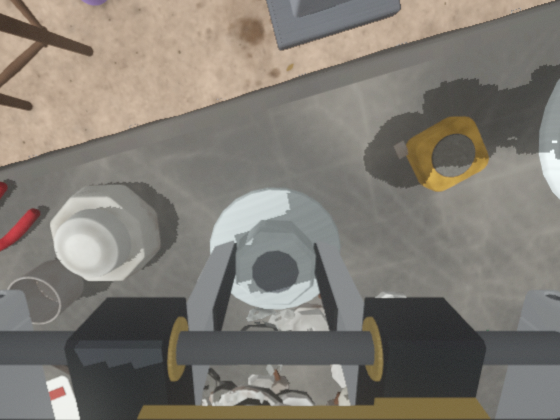

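```bash
python3 -m crank '[[0,0,0,0.1,0.5,0,0],[0,0,0,0.2,0.9,0,0],[0,0,0,0.2,0.9,0,0],[0,0,0,0.2,0.9,0,0],[0,0,0,0.2,0.9,0,0],[0,0,0,0.2,0.9,0,0],[0,0,0,0.2,0.9,0,0],[0,0,0,0.2,0.9,0,0],[0,0,0,0.2,0.9,0,0],[0,0,0,0.2,0.9,0,0]]'
python3 -m crank '[[0,0,0,0.03,0.9,0,0],[0,0,0,0,0.46,0,0],[0,0,0,0,0,0,0],[0,0,0,0,0,0,0],[0,0,0,0,0,0.3,0],[0,0,0,0,0,0.3,0],[0,0,0,0,0,0.2,0],[0,0,0,0,0,0,0],[0,0,0,0,0,0,0],[0,0,0,0,0,0,0]]'
cat > fitchk.py <<'E'
from h import *
s=np.array([[*env.get_state()['tcp_pos'],*env.get_state()['force']] for _ in range(1)])
im,d,p,M=shot('wrist'); cv2.imwrite('pics/w4.png',im)
Mt=np.array(p['tool_from_camera']); P,uv=cloud(d,p,Mt); W,_=cloud(d,p,M)
F=P[(np.hypot(P[:,0],P[:,1])<.06)&(P[:,2]>.014)&(P[:,2]<.026)]
f=edge_fit(F[:,:2],np.zeros(2))
c=np.array([.467,.138]); r=np.hypot(*(W[:,:2]-c).T); m=(r>.08)&(r<.13)&(W[:,2]>.068)&(W[:,2]<.085)
w=edge_fit(P[m][:,:2],np.median(P[m][:,:2],0)*0)
print('flange',f,'rim',w,'move tool xy',w[:2]-f[:2]); print(s.round(4),env.get_state()['orientation'])
E
python3 fitchk.py
```

```text
time: 9.05
tcp_pos: [0.4545, 0.0868, 0.1924]
orientation: [-180.0, -0.0, 164.2]
force: [0.2, 0.3, -2.1]
opening: 0.497
finger_force: 45.0
time: 10.05
tcp_pos: [0.4687, 0.1381, 0.1611]
orientation: [180.0, 0.0, 164.2]
force: [-0.3, 0.2, -1.3]
opening: 0.496
finger_force: 45.0
flange [ 0.00058705 -0.0007926   0.04078247] rim [ 0.0015622  -0.00097621  0.11115832] move tool xy [ 0.00097515 -0.00018361]
[[ 0.4687  0.1381  0.1611 -0.3049  0.2114 -1.3418]] [1.79978881e+02 2.00038151e-02 1.64190170e+02]
```

```bash
python3 -m crank '[[0,0,0,0.02,0,0.1,0],[0,0,0,0,0,0.2,0],[0,0,0,0,0,0.3,0],[0,0,0,0,0,0.3,0],[0,0,0,0,0,0.2,0],[0,0,0,0,0,0.1,0],[0,0,0,0,0,0.05,0],[0,0,0,0,0,0,0],[0,0,0,0,0,0,0],[0,0,0,0,0,0,0]]'
python3 -m crank '[[0,0,0,0,0,0.02,0],[0,0,0,0,0,0.02,0],[0,0,0,0,0,0.02,0],[0,0,0,0,0,0.02,0],[0,0,0,0,0,0.01,0],[0,0,0,0,0,0,0],[0,0,0,0,0,0,0],[0,0,0,0,0,0,0],[0,0,0,0,0,0,0],[0,0,0,0,0,0,0]]'
python3 fitchk.py
```

```text
time: 11.1
tcp_pos: [0.468, 0.1385, 0.1112]
orientation: [180.0, 0.0, 164.2]
force: [-0.0, 0.3, -1.8]
opening: 0.5
finger_force: 45.0
time: 12.1
tcp_pos: [0.4678, 0.1384, 0.1073]
orientation: [-180.0, 0.0, 164.2]
force: [-0.5, -0.4, -0.9]
opening: 0.499
finger_force: 45.0
flange [ 0.00059935 -0.00078775  0.0407689 ] rim [ 0.00024156 -0.00093185  0.1113937 ] move tool xy [-0.00035779 -0.0001441 ]
[[ 0.4678  0.1384  0.1073 -0.5041 -0.3976 -0.9353]] [-1.79996752e+02 -3.39454780e-03  1.64194293e+02]
```

```bash
python3 -m crank '[[0,0,0,0,0,0.01,0],[0,0,0,0,0,0.01,0],[0,0,0,0,0,0.01,0],[0,0,0,0,0,0.01,0],[0,0,0,0,0,0.01,0],[0,0,0,0,0,0,0],[0,0,0,0,0,0,0],[0,0,0,0,0,0,0],[0,0,0,0,0,0,0],[0,0,0,0,0,0,0]]'
python3 -m crank '[[0,0,0,0,0,0.01,0],[0,0,0,0,0,0.01,0],[0,0,0,0,0,0.01,0],[0,0,0,0,0,0.01,0],[0,0,0,0,0,0,0],[0,0,0,0,0,0,0],[0,0,0,0,0,0,0],[0,0,0,0,0,0,0],[0,0,0,0,0,0,0],[0,0,0,0,0,0,0]]'
```

```text
time: 13.15
tcp_pos: [0.4678, 0.1384, 0.1053]
orientation: [-180.0, 0.0, 164.2]
force: [0.0, 0.4, -1.8]
opening: 0.497
finger_force: 45.0
time: 14.15
tcp_pos: [0.4677, 0.1384, 0.1037]
orientation: [-180.0, -0.0, 164.2]
force: [0.1, -0.6, -1.4]
opening: 0.5
finger_force: 45.0
```

```bash
python3 -m crank '[[0,0,0,0,0,0.01,0],[0,0,0,0,0,0.01,0],[0,0,0,0,0,0.01,0],[0,0,0,0,0,0,0],[0,0,0,0,0,0,0],[0,0,0,0,0,0,0],[0,0,0,0,0,0,0],[0,0,0,0,0,0,0],[0,0,0,0,0,0,0],[0,0,0,0,0,0,0]]'
python3 -m crank '[[0,0,0,0,0,0.01,0],[0,0,0,0,0,0.01,0],[0,0,0,0,0,0.01,0],[0,0,0,0,0,0,0],[0,0,0,0,0,0,0],[0,0,0,0,0,0,0],[0,0,0,0,0,0,0],[0,0,0,0,0,0,0],[0,0,0,0,0,0,0],[0,0,0,0,0,0,0]]'
```

```text
time: 15.15
tcp_pos: [0.4677, 0.1384, 0.1025]
orientation: [-180.0, -0.0, 164.2]
force: [0.9, -0.6, -2.0]
opening: 0.501
finger_force: 45.0
time: 16.15
tcp_pos: [0.4677, 0.1384, 0.1013]
orientation: [-180.0, -0.0, 164.2]
force: [-1.4, -0.2, 0.7]
opening: 0.499
finger_force: 45.0
```

```bash
python3 -m crank '[[0,0,0,0,0,0.01,0],[0,0,0,0,0,0.01,0],[0,0,0,0,0,0.01,0],[0,0,0,0,0,0,0],[0,0,0,0,0,0,0],[0,0,0,0,0,0,0],[0,0,0,0,0,0,0],[0,0,0,0,0,0,0],[0,0,0,0,0,0,0],[0,0,0,0,0,0,0]]'
python3 -m crank '[[0,0,0,0,0,0.01,0],[0,0,0,0,0,0.01,0],[0,0,0,0,0,0.01,0],[0,0,0,0,0,0,0],[0,0,0,0,0,0,0],[0,0,0,0,0,0,0],[0,0,0,0,0,0,0],[0,0,0,0,0,0,0],[0,0,0,0,0,0,0],[0,0,0,0,0,0,0]]'
```

```text
time: 17.15
tcp_pos: [0.4679, 0.1384, 0.1001]
orientation: [180.0, 0.0, 164.2]
force: [0.7, -0.1, 3.5]
opening: 0.493
finger_force: 45.0
time: 18.15
tcp_pos: [0.4678, 0.1384, 0.0989]
orientation: [180.0, 0.0, 164.2]
force: [0.3, -0.7, 5.1]
opening: 0.496
finger_force: 45.0
```

```bash
python3 -m crank '[[0,0,0,0,0,0.01,0],[0,0,0,0,0,0.01,0],[0,0,0,0,0,0.01,0],[0,0,0,0,0,0,0],[0,0,0,0,0,0,0],[0,0,0,0,0,0,0],[0,0,0,0,0,0,0],[0,0,0,0,0,0,0],[0,0,0,0,0,0,0],[0,0,0,0,0,0,0]]'
python3 -m crank '[[0,0,0,0,0,0.01,0],[0,0,0,0,0,0.01,0],[0,0,0,0,0,0.01,0],[0,0,0,0,0,0,0],[0,0,0,0,0,0,0],[0,0,0,0,0,0,0],[0,0,0,0,0,0,0],[0,0,0,0,0,0,0],[0,0,0,0,0,0,0],[0,0,0,0,0,0,0]]'
python3 fitchk.py
```

```text
time: 19.15
tcp_pos: [0.4676, 0.1383, 0.0976]
orientation: [-180.0, -0.0, 164.2]
force: [-0.6, -0.3, -2.3]
opening: 0.494
finger_force: 45.0
time: 20.15
tcp_pos: [0.4678, 0.1384, 0.0965]
orientation: [180.0, 0.0, 164.2]
force: [-0.4, 0.1, 3.7]
opening: 0.501
finger_force: 45.0
flange [ 0.00050392 -0.00083353  0.04078314] rim [ 0.00022959 -0.00095592  0.11144032] move tool xy [-0.00027433 -0.00012238]
[[ 0.4678  0.1384  0.0965 -0.4166  0.1163  3.7083]] [1.79998916e+02 2.58459265e-03 1.64192817e+02]
```

```bash
python3 -m crank '[[0,0,0,0,0,0.01,0],[0,0,0,0,0,0.01,0],[0,0,0,0,0,0,0],[0,0,0,0,0,0,0],[0,0,0,0,0,0,0],[0,0,0,0,0,0,0],[0,0,0,0,0,0,0],[0,0,0,0,0,0,0],[0,0,0,0,0,0,0],[0,0,0,0,0,0,0]]'
python3 -m crank '[[0,0,0,0,0,0.01,0],[0,0,0,0,0,0.01,0],[0,0,0,0,0,0,0],[0,0,0,0,0,0,0],[0,0,0,0,0,0,0],[0,0,0,0,0,0,0],[0,0,0,0,0,0,0],[0,0,0,0,0,0,0],[0,0,0,0,0,0,0],[0,0,0,0,0,0,0]]'
```

```text
time: 21.2
tcp_pos: [0.4677, 0.1384, 0.0956]
orientation: [-180.0, -0.0, 164.2]
force: [0.1, 0.6, -1.4]
opening: 0.496
finger_force: 45.0
time: 22.2
tcp_pos: [0.4676, 0.1383, 0.0948]
orientation: [-180.0, -0.0, 164.2]
force: [0.7, 0.2, -9.6]
opening: 0.495
finger_force: 45.0
```

```bash
python3 -m crank '[[0,0,0,0,0,0.01,0],[0,0,0,0,0,0.01,0],[0,0,0,0,0,0,0],[0,0,0,0,0,0,0],[0,0,0,0,0,0,0],[0,0,0,0,0,0,0],[0,0,0,0,0,0,0],[0,0,0,0,0,0,0],[0,0,0,0,0,0,0],[0,0,0,0,0,0,0]]'
python3 -m crank '[[0,0,0,0,0,0.01,0],[0,0,0,0,0,0.01,0],[0,0,0,0,0,0,0],[0,0,0,0,0,0,0],[0,0,0,0,0,0,0],[0,0,0,0,0,0,0],[0,0,0,0,0,0,0],[0,0,0,0,0,0,0],[0,0,0,0,0,0,0],[0,0,0,0,0,0,0]]'
```

```text
time: 23.2
tcp_pos: [0.4677, 0.1384, 0.094]
orientation: [-180.0, -0.0, 164.2]
force: [0.3, -0.1, -11.7]
opening: 0.495
finger_force: 45.0
time: 24.2
tcp_pos: [0.4679, 0.1384, 0.0933]
orientation: [180.0, 0.0, 164.2]
force: [0.4, 0.2, -2.3]
opening: 0.492
finger_force: 45.0
```

```bash
python3 -m crank '[[0,0,0,0,0,0.01,0],[0,0,0,0,0,0,0],[0,0,0,0,0,0,0],[0,0,0,0,0,0,0],[0,0,0,0,0,0,0],[0,0,0,0,0,0,0],[0,0,0,0,0,0,0],[0,0,0,0,0,0,0],[0,0,0,0,0,0,0],[0,0,0,0,0,0,0]]'
```

```text
time: 25.2
tcp_pos: [0.4677, 0.1384, 0.0929]
orientation: [-180.0, -0.0, 164.2]
force: [0.4, -0.4, -1.4]
opening: 0.501
finger_force: 45.0
```

```bash
python3 -m crank '[[0,0,0,0,0,0.01,0],[0,0,0,0,0,0,0],[0,0,0,0,0,0,0],[0,0,0,0,0,0,0],[0,0,0,0,0,0,0],[0,0,0,0,0,0,0],[0,0,0,0,0,0,0],[0,0,0,0,0,0,0],[0,0,0,0,0,0,0],[0,0,0,0,0,0,0]]'
```

```text
time: 26.2
tcp_pos: [0.4678, 0.1384, 0.0925]
orientation: [-180.0, -0.0, 164.2]
force: [0.4, 1.0, -1.5]
opening: 0.496
finger_force: 45.0
```

```bash
python3 -m crank '[[0,0,0,0,0,0.008,0],[0,0,0,0,0,0,0],[0,0,0,0,0,0,0],[0,0,0,0,0,0,0],[0,0,0,0,0,0,0],[0,0,0,0,0,0,0],[0,0,0,0,0,0,0],[0,0,0,0,0,0,0],[0,0,0,0,0,0,0],[0,0,0,0,0,0,0]]'
```

```text
time: 27.2
tcp_pos: [0.4678, 0.1384, 0.0922]
orientation: [-180.0, -0.0, 164.2]
force: [-0.4, 0.7, -1.3]
opening: 0.494
finger_force: 45.0
```

```bash
python3 -m crank '[[0,0,0,0,0,0.008,0],[0,0,0,0,0,0,0],[0,0,0,0,0,0,0],[0,0,0,0,0,0,0],[0,0,0,0,0,0,0],[0,0,0,0,0,0,0],[0,0,0,0,0,0,0],[0,0,0,0,0,0,0],[0,0,0,0,0,0,0],[0,0,0,0,0,0,0]]'
```

```text
time: 28.2
tcp_pos: [0.4678, 0.1384, 0.0919]
orientation: [180.0, -0.0, 164.2]
force: [-0.8, 0.4, -0.6]
opening: 0.499
finger_force: 45.0
```

```bash
python3 -m crank '[[0,0,0,0,0,0.008,0],[0,0,0,0,0,0,0],[0,0,0,0,0,0,0],[0,0,0,0,0,0,0],[0,0,0,0,0,0,0],[0,0,0,0,0,0,0],[0,0,0,0,0,0,0],[0,0,0,0,0,0,0],[0,0,0,0,0,0,0],[0,0,0,0,0,0,0]]'
```

```text
time: 29.2
tcp_pos: [0.4678, 0.1384, 0.0918]
orientation: [180.0, -0.0, 164.2]
force: [-3.0, -1.1, 5.7]
opening: 0.496
finger_force: 45.0
```

```bash
python3 -m crank '[[0,0,0,0,0,-0.01,0],[0,0,0,0,0,-0.01,0],[0,0,0,0,0,-0.01,0],[0,0,0,0,0,0,0],[0,0,0,0,0,0,0],[0,0,0,0,0,0,0],[0,0,0,0,0,0,0],[0,0,0,0,0,0,0],[0,0,0,0,0,0,0],[0,0,0,0,0,0,0]]'
python3 -m crank '[[0,0,0,0,0,-0.005,0],[0,0,0,0,0,0,0],[0,0,0,0,0,0,0],[0,0,0,0,0,0,0],[0,0,0,0,0,0,0],[0,0,0,0,0,0,0],[0,0,0,0,0,0,0],[0,0,0,0,0,0,0],[0,0,0,0,0,0,0],[0,0,0,0,0,0,0]]'
```

```text
time: 30.2
tcp_pos: [0.4678, 0.1384, 0.0927]
orientation: [-180.0, -0.0, 164.2]
force: [0.7, -0.4, -0.7]
opening: 0.504
finger_force: 45.0
time: 31.2
tcp_pos: [0.4677, 0.1384, 0.0929]
orientation: [-180.0, -0.0, 164.2]
force: [-0.3, 0.0, -2.5]
opening: 0.5
finger_force: 45.0
```

```bash
python3 -m crank '[[0,0,0,0,0,-0.005,0],[0,0,0,0,0,0,0],[0,0,0,0,0,0,0],[0,0,0,0,0,0,0],[0,0,0,0,0,0,0],[0,0,0,0,0,0,0],[0,0,0,0,0,0,0],[0,0,0,0,0,0,0],[0,0,0,0,0,0,0],[0,0,0,0,0,0,0]]'
```

```text
time: 32.2
tcp_pos: [0.4678, 0.1384, 0.0931]
orientation: [-180.0, -0.0, 164.2]
force: [0.3, 0.0, -1.8]
opening: 0.495
finger_force: 45.0
```

```bash
python3 -m crank '[[0,0,0,0,0,-0.005,0],[0,0,0,0,0,0,0],[0,0,0,0,0,0,0],[0,0,0,0,0,0,0],[0,0,0,0,0,0,0],[0,0,0,0,0,0,0],[0,0,0,0,0,0,0],[0,0,0,0,0,0,0],[0,0,0,0,0,0,0],[0,0,0,0,0,0,0]]'
```

```text
time: 33.2
tcp_pos: [0.4678, 0.1384, 0.0933]
orientation: [-180.0, -0.0, 164.2]
force: [0.8, 0.8, -2.8]
opening: 0.5
finger_force: 45.0
```

```bash
python3 -m crank '[[0,0,0,0,0,-0.005,0],[0,0,0,0,0,0,0],[0,0,0,0,0,0,0],[0,0,0,0,0,0,0],[0,0,0,0,0,0,0],[0,0,0,0,0,0,0],[0,0,0,0,0,0,0],[0,0,0,0,0,0,0],[0,0,0,0,0,0,0],[0,0,0,0,0,0,0]]'
```

```text
time: 34.2
tcp_pos: [0.4678, 0.1384, 0.0935]
orientation: [-180.0, -0.0, 164.2]
force: [0.2, -0.9, -4.8]
opening: 0.496
finger_force: 45.0
```

```bash
python3 -m crank '[[0,0,0,0,0,-0.004,0],[0,0,0,0,0,0,0],[0,0,0,0,0,0,0],[0,0,0,0,0,0,0],[0,0,0,0,0,0,0],[0,0,0,0,0,0,0],[0,0,0,0,0,0,0],[0,0,0,0,0,0,0],[0,0,0,0,0,0,0],[0,0,0,0,0,0,0]]'
```

```text
time: 35.2
tcp_pos: [0.4677, 0.1383, 0.0937]
orientation: [-180.0, -0.0, 164.2]
force: [0.5, 0.5, -7.0]
opening: 0.499
finger_force: 45.0
```

```bash
python3 -m crank '[[0,0,0,0,0,0.01,0],[0,0,0,0,0,0.01,0],[0,0,0,0,0,0.01,0],[0,0,0,0,0,0.01,0],[0,0,0,0,0,0.006,0],[0,0,0,0,0,0,0],[0,0,0,0,0,0,0],[0,0,0,0,0,0,0],[0,0,0,0,0,0,0],[0,0,0,0,0,0,0]]'
python3 -m crank '[[0,0,0,0,0,0,80],[0,0,0,0,0,0,80],[0,0,0,0,0,0,80],[0,0,0,0,0,0,80],[0,0,0,0,0,0,80],[0,0,0,0,0,0,80],[0,0,0,0,0,0,80],[0,0,0,0,0,0,80],[0,0,0,0,0,0,80],[0,0,0,0,0,0,80]]'
python3 -m crank '[[0,0,0,0,0,-0.2,80],[0,0,0,0,0,-0.5,80],[0,0,0,0,0,-0.8,80],[0,0,0,0,0,-0.8,80],[0,0,0,0,0,-0.5,80],[0,0,0,0,0,-0.1,80],[0,0,0,0,0,0,80],[0,0,0,0,0,0,80],[0,0,0,0,0,0,80],[0,0,0,0,0,0,80]]'
python3 - <<'E'
from h import *
im,d,p,M=shot('wrist'); cv2.imwrite('pics/w5.png',im)
P,_=cloud(d,p,M); c=np.array([.467,.138]); r=np.hypot(*(P[:,:2]-c).T)
F=P[(r>.024)&(r<.045)&(P[:,2]>.066)&(P[:,2]<.082)]; print('flange',edge_fit(F[:,:2],c))
A=np.c_[F[:,:2]-c,np.ones(len(F))]; print('plane',np.linalg.lstsq(A,F[:,2],rcond=None)[0])
E
```

```text
time: 36.2
tcp_pos: [0.4677, 0.1384, 0.0918]
orientation: [-180.0, -0.0, 164.2]
force: [0.7, -0.8, -1.8]
opening: 0.497
finger_force: 45.0
time: 37.2
tcp_pos: [0.4678, 0.1384, 0.0918]
orientation: [-180.0, -0.0, 164.2]
force: [-0.4, 0.3, -0.0]
opening: 0.799
finger_force: 0.0
time: 38.2
tcp_pos: [0.4674, 0.1382, 0.2071]
orientation: [-179.9, -0.0, 164.2]
force: [0.5, -0.2, 0.2]
opening: 0.8
finger_force: 0.0
flange [0.46717118 0.13776189 0.04091495]
plane [0.00476015 0.0006592  0.07209324]
```

View pics/w5.png

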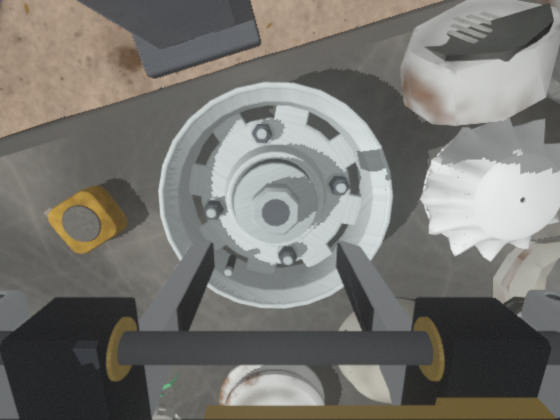

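The picture shows the cap level and centred in the hub at (275, 205). Its flange top is at 0.072 m, which matches the measured hub face plus the flange's 5.5 mm thickness. Tape undisturbed at (85, 220).

```bash
python3 -c "from station import env; print(env.sign_off())"
```

```text
the job is handed in; nothing more can be done
None
```

The cap is pressed home in the wheel hub, held under an upward tug of about 5.5 N, released level and centred, and the job is handed in; the judge returned no verdict.

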